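# Unlock the blue specimen case

## Task

In the rock archive, unlatch the blue specimen case so that its lid can be opened: first slide the yellow safety tab on its lid all the way along its guide, off the latch, then lift the black-gripped latch lever all the way up and let go. Do not touch the grey case, and leave the rock specimen on its little board where it is.

Things in the scene. Friction and masses are not known exactly. Their poses are not given: they have to be found in the camera images.
- blue_case: The blue case to unlatch: fixed, 260 (x) x 200 (y) x 100 mm high. Origin: centre of its underside; x points away from the robot (turned up to 20 degrees), y left, z up. All mm below are in this frame. Its flat lid, at z = 100, carries a yellow safety tab (nearer the robot) and, behind it, a steel latch lever with a black grip block.
- blue_case_tab (a joint): Yellow tab's slide along the case's +y, m: 0 locked, 0.028 end stop; starts at 0 to 0.004; past 0.017 the lever is free. About 1.5 N, stays put. Upright grip 20 (x) x 14 (y) mm, z 108 to 146, centred at x -61, y 0 when at 0; its finger (14 wide, z 115 to 125) reaches to x -30 over the lever's tip. Guide below, up to z 108, y -20 to 48.
- blue_case_latch (a joint): Lever angle, rad: 0 lying down, 1.25 end stop, standing up. Blocked by the tab until that is off. 2 to 3 N at the block, stays put. Hinge axis along y at x 55, z 111 (ears to z 118); lever 18 wide, 6 thick, from there to its tip at x -45, y 0. Black block 22 (x) x 24 (y), z 114 to 144, at x 3, y 0 when down; it swings up and over towards +x to above the hinge.
- grey_case: The grey case, a bystander: fixed, with the same size, frame, yellow tab and latch as the blue one. Not to be touched.
- specimen: A loose reddish rock on a pale wooden board, 80 (x) x 120 (y) mm, about 60 mm high, beyond the cases; origin at the centre of the board's underside. To be left alone.

How it is judged:
By the outcome, as a careful person would: the job done as asked, in the order asked, and still so for the second after the job is handed in, with the robot touching nothing.
It also fails if it takes over 42 s, if anything falls off the work surface, if the arm or the gripper's body presses on something with over 40 N, if the wrist force passes 120 N, or if a joint passes its speed limit or range.

## Robot

A 6-joint arm with a two-finger parallel gripper is mounted at the origin on the work surface. World frame = base frame: x ahead of the robot, y to its left, z up, the work surface at z = 0. Lengths are in m, angles in rad, forces in N, time in s.
With the tool pointing down it reaches from about 0.275 to 0.825 m from the base axis. Payload 4.9 kg.
Tool frame: the origin (TCP) lies between the finger pads; the fingertips stand 25 mm ahead of it and the grasp point (between the pads) lies 6 mm ahead of it; z points along the fingers, y is the line along which they close (so a half turn about z gives the same grasp; the last joint's range is limited). The gripper opens to 85 mm and grips with 20 to 120 N. Pads are 22 mm wide; open, the fingers measure 114 mm over their backs; the gripper's body (76 mm by 85 mm) begins 54 mm behind the grasp point. The pads swing forward as they close: fully open they stand 13 mm farther back than shut.
Start: joints at [-1.24, 0.326, -0.193, 1.052, 0, 1.437], TCP at [0.247, -0.492, 0.256] pointing down, gripper open.
Joint ranges: [-2.65, 2.65], [-0.97, 1.79], [-1.3, 1.35], [-1.93, 2.1], [-1.47, 1.37], [-3.14, 3.14]. Speed limits (rad/s): [2.57, 2.57, 3.14, 3.14, 3.14, 3.14].

## Interface

Orientations are given as [roll, pitch, yaw] about the fixed x, y, z axes, in that order (R = Rz(yaw) Ry(pitch) Rx(roll)).
In Python, from plant import ctrl gives the robot as it stands.
- The arm moves only by the shell command python3 -m creep 'ROWS'. ROWS is JSON, a list that holds one entry, the list of rows, each a list of 5 numbers: the shift along the tool's x, y, z in m, then the turn about the tool's z in rad, then the closure, from -1 (fully open) to 1 (shut). A call has exactly 8 rows; each row is the pose to reach, as a shift and turn from the pose commanded when the call began, along the tool's axes at that moment; what a row does not reach only later rows make up. A row lasts 1/12 s, in which the tool goes at most 41.7 mm and 7.16 degrees, less where a joint would pass 70% of its speed; a pose out of reach is approached as far as the arm can. A call with a gripper value outside its range is refused whole. The fingers move at their own pace and stop on an object; the grip force is fixed at half the most. Time passes only in rows, so rows that repeat a pose let the fingers close, or fill a call up. It gives the time, the measured TCP pose, the force, the opening and the grip force at its end, in the units of the state.
- ctrl.get_state(): the state, without advancing time (a new reading comes with each control period).
- ctrl.camera(name): name is "scene" or "top" or "wrist"; returns the picture (420x560x3 uint8, red, green, blue); there is no depth.
- ctrl.calibration(name): a dict with "fx", "fy", "cx", "cy" (pixels), "R" (3x3) and "t" (3): a world point X has camera coordinates R X + t. Camera axes: x right, y down, z forward; pixel columns grow to the right and rows downward; lengths in m; the calibration is good to about 2 mm. The wrist camera is an equidistant fisheye: a pixel r from the principal point sees the ray r / f radians off the axis. A picture is of the moment at which its call begins: read the wrist's pose just before it. calibration takes no time and is no camera call; for the wrist camera it gives the pose at the moment of the call.
- ctrl.close_job(): hands the job in; it is judged then, once.
The state is a dict: "time_s": time; "joints": joint angles; "dq": joint speeds; "effort": joint torques, N m; "tcp_pos": TCP position; "orientation": TCP orientation; "force": force on the tool from outside, world axes, zero at the start; "ft_torque": the same for the moment, N m; "opening": finger opening in m; "grasp_force": force on a finger pad.
Only numpy, scipy, OpenCV 4.12 (cv2) and the standard library are available. Lean on these libraries where they do the work, as an engineer would, in place of code of your own. Each camera call takes 0.05 s, during which the arm holds its last target. There are 200 camera calls.

## Working session

There is one attempt and no reset: what is moved stays moved. The work goes in short steps, Python scripts to look and compute and a shell command to move; the robot and the scene stay as the last step left them, time stands still between calls to the robot, and variables do not carry over. Pictures are saved under pics/ and viewed, at most 10 in all, crops included, and the job is handed in when it is done.

```bash
ls; mkdir -p pics
python3 - <<'E'
from plant import ctrl
import cv2,json
s=ctrl.get_state();print(s['time_s'],s['tcp_pos'],s['orientation'],s['opening'])
for n in['top','scene']:
    c=ctrl.calibration(n);print(n,c)
    cv2.imwrite(f'pics/{n}0.png',ctrl.camera(n)[:,:,::-1])
E
```

```text
pics
0.0 [ 0.24636286 -0.49113682  0.25550651] [-3.13989138e+00 -2.20141770e-04  4.64786097e-01] 0.08542372843716571
top {'fx': 399.75722085652785, 'fy': 399.75722085652785, 'cx': 277.42195325872973, 'cy': 203.48763720486718, 'R': array([[-0.00112618, -0.9999635 , -0.00846917],
       [-0.99174008,  0.00220308, -0.12824489],
       [ 0.12825886,  0.00825479, -0.99170637]]), 't': array([-0.00429717,  0.61399467,  0.89442977])}
scene {'fx': 540.5167859339209, 'fy': 540.5167859339209, 'cx': 289.22452296443447, 'cy': 201.810939047867, 'R': array([[-0.04310886,  0.99906324,  0.00377697],
       [ 0.56996139,  0.02769799, -0.8212045 ],
       [-0.82053985, -0.03324846, -0.5706215 ]]), 't': array([ 0.04471235, -0.2602959 ,  1.69213224])}
```

View pics/top0.png

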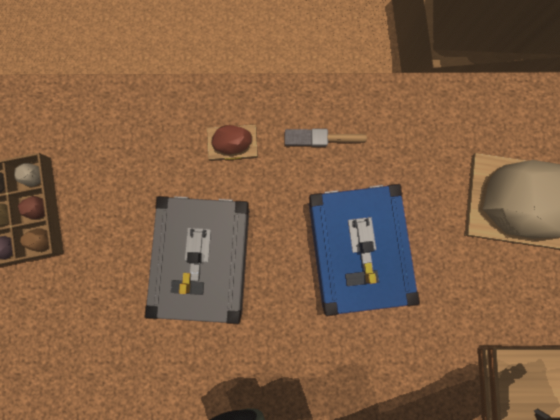

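View pics/scene0.png

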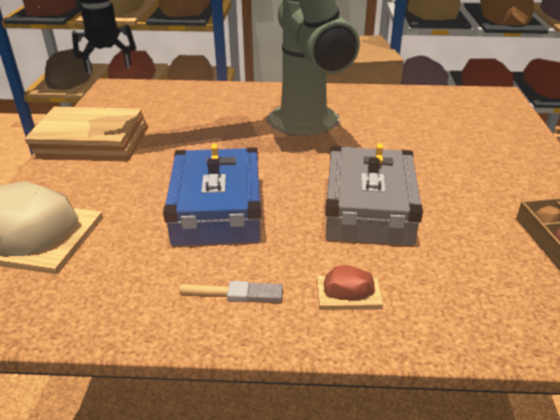

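The top view shows the blue case centred near (362,249). Its yellow tab grip is at about (370,277), the black block at (366,247) and the hinge at (362,225). The grey case is at (198,260) and the specimen at (232,140).

```bash
cat > h.py <<'E'
import numpy as np,cv2
from plant import ctrl
def ray(c,u,v,z,fish=False):
    x=np.array([(u-c['cx'])/c['fx'],(v-c['cy'])/c['fy']])
    if fish:
        r=np.linalg.norm(x); d=np.r_[x/max(r,1e-9)*np.sin(r),np.cos(r)]
    else: d=np.r_[x,1]
    R=np.array(c['R']);o=-R.T@np.array(c['t']);d=R.T@d
    return o+d*(z-o[2])/d[2]
def blob(m,roi=None):
    n,l,s,c=cv2.connectedComponentsWithStats(m.astype(np.uint8))
    return [(tuple(s[i][:5]),tuple(c[i].round(1))) for i in range(1,n) if s[i][4]>6]
E
python3 - <<'E'
from h import *
im=cv2.imread('pics/top0.png');c=ctrl.calibration('top')
H=cv2.cvtColor(im,cv2.COLOR_BGR2HSV)
roi=np.zeros(H.shape[:2],bool);roi[175:325,300:430]=1
b=roi&(H[...,0]>100)&(H[...,0]<125)&(H[...,1]>100)
pts=np.argwhere(b)[:,::-1].astype(np.float32)
P=np.array([ray(c,u,v,.1)[:2] for u,v in pts],np.float32)
print(cv2.minAreaRect(P))
y=roi&(H[...,0]>18)&(H[...,0]<35)&(H[...,1]>150)&(H[...,2]>120)
for q in blob(y):print(q,ray(c,*q[1],.146),ray(c,*q[1],.125))
cv2.imwrite('pics/z.png',cv2.resize(im[180:320,305:425],None,fx=5,fy=4.2857*1,interpolation=cv2.INTER_CUBIC) )
cv2.imwrite('pics/top0c.png',cv2.resize(im[210:300,330:400],None,fx=6,fy=6,interpolation=cv2.INTER_CUBIC))
E
```

```text
((0.5088226795196533, -0.18884485960006714), (0.25426965951919556, 0.19699718058109283), 6.864869594573975)
((np.int32(365), np.int32(264), np.int32(11), np.int32(19), np.int32(118)), (np.float64(370.0), np.float64(273.1))) [ 0.45813526 -0.19290187  0.146     ] [ 0.45721134 -0.19750986  0.125     ]
```

View pics/top0c.png

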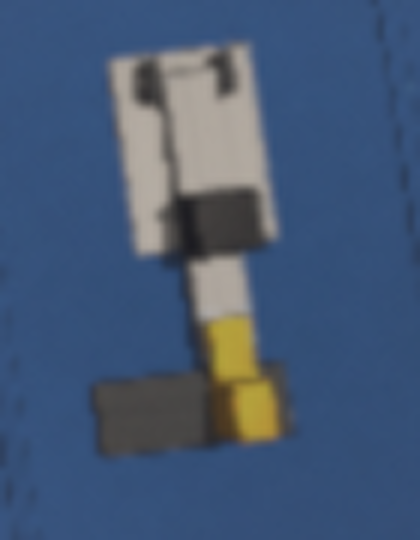

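```bash
cat >> h.py <<'E'
C=np.array([0.509,-0.189]);YAW=np.radians(6.86)
def case(x,y):
    return C+np.array([[np.cos(YAW),-np.sin(YAW)],[np.sin(YAW),np.cos(YAW)]])@[x,y]
def tocase(p):
    return np.array([[np.cos(YAW),np.sin(YAW)],[-np.sin(YAW),np.cos(YAW)]])@(np.array(p)[:2]-C)
def shift(x,y,z):
    "tool-frame shift and turn to put TCP over case (x,y) at height z"
    s=ctrl.get_state();w=s['orientation'][2]
    d=np.r_[case(x,y),z]-s['tcp_pos']
    return np.round([np.cos(w)*d[0]+np.sin(w)*d[1],np.sin(w)*d[0]-np.cos(w)*d[1],-d[2],w-YAW],4)
E
python3 - <<'E'
from h import *
c=ctrl.calibration('top')
for n,u,v,z in[('grip',372.7,278,.146),('block',368,246.4,.144),('hinge',330+185/6-.4,210+75/6-.4,.116)]:
    print(n,tocase(ray(c,u,v,z)),ray(c,u,v,z))
print(shift(-.061,0,.24))
E
```

```text
grip [-0.06125015 -0.00172893] [ 0.44839485 -0.1980325   0.146     ]
block [ 0.00252389 -0.00223816] [ 0.51177315 -0.19092067  0.144     ]
hinge [ 5.51766103e-02 -5.92195284e-05] [ 0.56378867 -0.1824683   0.116     ]
[ 0.3128 -0.173   0.0156  0.3451]
```

```bash
python3 -m creep '[[[0.035,-0.019,0,0.12,-1],[0.07,-0.038,0,0.24,-1],[0.105,-0.057,0,0.345,-1],[0.14,-0.077,0.003,0.345,-1],[0.175,-0.096,0.006,0.345,-1],[0.21,-0.116,0.009,0.345,-1],[0.245,-0.135,0.012,0.345,-1],[0.28,-0.155,0.0156,0.345,-1]]]'; python3 -c "
from h import *
print(shift(-.061,-.001,.24))"
```

```text
time_s: 0.77
tcp_pos: [0.428, -0.2258, 0.2405]
orientation: [3.142, 0.0, 0.119]
force: [0.8, 0.5, 0.1]
opening: 0.0853
grasp_force: 0.0
[ 0.0238 -0.0259  0.0005 -0.0003]
```

```bash
python3 -m creep '[[[0.0238,-0.0259,0,0,0.2],[0.0238,-0.0259,0,0,0.2],[0.0238,-0.0259,0,0,0.2],[0.0238,-0.0259,0,0,0.2],[0.0238,-0.0259,0,0,0.2],[0.0238,-0.0259,0,0,0.2],[0.0238,-0.0259,0,0,0.2],[0.0238,-0.0259,0,0,0.2]]]'
python3 - <<'E'
from h import *
c=ctrl.calibration('wrist');im=ctrl.camera('wrist')[:,:,::-1].copy();cv2.imwrite('pics/w1.png',im)
print(c,tocase(ctrl.get_state()['tcp_pos']))
E
```

```text
time_s: 1.43
tcp_pos: [0.4475, -0.1999, 0.2407]
orientation: [3.142, -0.0, 0.118]
force: [1.1, -0.2, 0.6]
opening: 0.0343
grasp_force: 0.0
{'fx': 325.19226210127806, 'fy': 325.19226210127806, 'cx': 278.35302196563765, 'cy': 211.95629058657542, 'R': array([[ 1.17137353e-01, -9.93115681e-01, -2.92479920e-04],
       [-9.52858619e-01, -1.12472051e-01,  2.81798669e-01],
       [-2.79891573e-01, -3.27304583e-02, -9.59473514e-01]]), 't': array([-0.25011488,  0.37080855,  0.48232103])} [-0.06226973 -0.0033583 ]
```

View pics/w1.png

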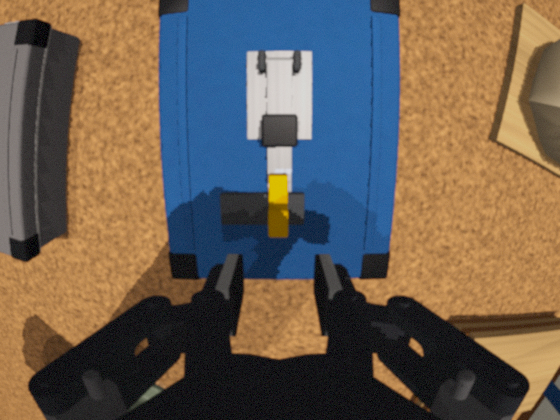

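Wrist view: the yellow grip is at columns 268–289, centred near 278. The block is at (279,130), the hinge at (279,60), and the fingers are centred at column 279. The tool is lined up in y.

Run:
```python
from h import *
c=ctrl.calibration('wrist');im=cv2.imread('pics/w1.png');H=cv2.cvtColor(im,cv2.COLOR_BGR2HSV)
y=(H[...,0]>18)&(H[...,0]<35)&(H[...,1]>180)&(H[...,2]>90);y[:170]=0;y[245:]=0
for q in blob(y):print(q)
print(im[170:245:5,278].tolist())
for n,u,v,z in[('gripbot edge',278,237,.146),('block',279.5,122,.144),('ears',279.5,60,.118),('L',162,110,.1),('R',399,110,.1)]:
    print(n,tocase(ray(c,u,v,z,True)))
print(tocase(ctrl.get_state()['tcp_pos']),shift(-.061,-.003,.139))
```

```text
((np.int32(268), np.int32(175), np.int32(21), np.int32(62), np.int32(1167)), (np.float64(277.8), np.float64(205.9)))
[[222, 214, 213], [0, 150, 189], [0, 190, 218], [0, 190, 219], [0, 190, 219], [0, 190, 220], [0, 169, 215], [0, 81, 117], [0, 78, 108], [0, 82, 116], [0, 84, 118], [0, 84, 116], [0, 84, 116], [0, 79, 114], [69, 42, 23]]
gripbot edge [-0.07209381 -0.00228834]
block [ 0.00649504 -0.00343829]
ears [ 0.05254559 -0.00360785]
L [0.01938897 0.09212887]
R [ 0.01927981 -0.10133868]
[-0.06226973 -0.0033583 ] [ 0.0013 -0.0004  0.1017 -0.0015]
```

```bash
sed -i 's/^C=.*/YAW=np.radians(6.86);C=np.array([0.509,-0.189])-0.0035*np.array([-np.sin(YAW),np.cos(YAW)])/' h.py; python3 -m creep '[[[0.0013,0,0.03,0,0.2],[0.0013,0,0.05,0,0.2],[0.0013,0,0.07,0,0.2],[0.0013,0,0.08,0,0.2],[0.0013,0,0.09,0,0.2],[0.0013,0,0.1,0,0.2],[0.0013,0,0.1017,0,0.2],[0.0013,0,0.1017,0,0.2]]]';  python3 -m creep '[[[0,0,0,0,0.3],[0,0,0,0,0.4],[0,0,0,0,0.5],[0,0,0,0,0.5],[0,0,0,0,0.5],[0,0,0,0,0.5],[0,0,0,0,0.5],[0,0,0,0,0.5]]]'
python3 - <<'E'
from h import *
im=ctrl.camera('wrist')[:,:,::-1].copy();cv2.imwrite('pics/w2.png',im);s=ctrl.get_state()
print(tocase(s['tcp_pos']),s['force'])
E
```

```text
time_s: 2.15
tcp_pos: [0.4491, -0.1989, 0.1388]
orientation: [-3.141, 0.0, 0.12]
force: [0.0, 0.3, -0.8]
opening: 0.0338
grasp_force: 0.0
time_s: 2.82
tcp_pos: [0.4492, -0.1989, 0.139]
orientation: [-3.142, -0.0, 0.12]
force: [0.5, -0.1, 0.3]
opening: 0.0216
grasp_force: 0.0
[-0.06055971  0.00084189] [0.0023198  0.03075114 1.10708753]
```

View pics/w2.png

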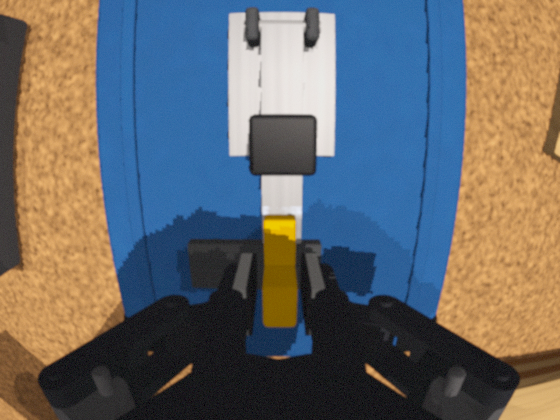

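The fingers straddle the yellow grip, with the tab at (280,280) and about 3.5 mm free on each side. Next I slide toward case +y, which is tool −y.

```bash
python3 -m creep '[[[0,-0.003,0,0,0.5],[0,-0.006,0,0,0.5],[0,-0.009,0,0,0.5],[0,-0.013,0,0,0.5],[0,-0.017,0,0,0.5],[0,-0.021,0,0,0.5],[0,-0.025,0,0,0.5],[0,-0.025,0,0,0.5]]]';  python3 -m creep '[[[0,-0.0005,0,0,0.5],[0,-0.001,0,0,0.5],[0,-0.0015,0,0,0.5],[0,-0.002,0,0,0.5],[0,-0.0025,0,0,0.5],[0,-0.003,0,0,0.5],[0,-0.003,0,0,0.5],[0,-0.003,0,0,0.5]]]'
```

```text
time_s: 3.53
tcp_pos: [0.446, -0.1731, 0.139]
orientation: [-3.141, 0.0, 0.121]
force: [1.0, 0.1, -0.1]
opening: 0.0214
grasp_force: 0.0
time_s: 4.2
tcp_pos: [0.4457, -0.1711, 0.139]
orientation: [3.142, 0.0, 0.12]
force: [-0.7, -1.5, 0.1]
opening: 0.0214
grasp_force: 0.7
```

Force is about 1.5 N, so the tab is sliding. I'll go on until the stop shows in the force.

```bash
python3 -m creep '[[[0,-0.0005,0,0,0.5],[0,-0.001,0,0,0.5],[0,-0.0015,0,0,0.5],[0,-0.002,0,0,0.5],[0,-0.002,0,0,0.5],[0,-0.002,0,0,0.5],[0,-0.002,0,0,0.5],[0,-0.002,0,0,0.5]]]';  python3 -m creep '[[[0,-0.0003,0,0,0.5],[0,-0.0006,0,0,0.5],[0,-0.001,0,0,0.5],[0,-0.001,0,0,0.5],[0,-0.001,0,0,0.5],[0,-0.001,0,0,0.5],[0,-0.001,0,0,0.5],[0,-0.001,0,0,0.5]]]'
```

```text
time_s: 4.87
tcp_pos: [0.4456, -0.1689, 0.1389]
orientation: [-3.141, -0.0, 0.12]
force: [-0.1, -0.6, -0.8]
opening: 0.0211
grasp_force: 0.4
time_s: 5.53
tcp_pos: [0.4456, -0.1686, 0.139]
orientation: [3.141, 0.0, 0.12]
force: [0.1, -5.5, -2.3]
opening: 0.0214
grasp_force: 2.6
```

```bash
python3 -m creep '[[[0,-0.0005,0,0,0.5],[0,-0.001,0,0,0.5],[0,-0.001,0,0,0.5],[0,-0.001,0,0,0.5],[0,-0.001,0,0,0.5],[0,-0.001,0,0,0.5],[0,-0.001,0,0,0.5],[0,-0.001,0,0,0.5]]]'
python3 - <<'E'
from h import *
im=ctrl.camera('wrist')[:,:,::-1].copy();cv2.imwrite('pics/w3.png',im);s=ctrl.get_state()
print(tocase(s['tcp_pos']),s['force'])
E
```

```text
time_s: 6.2
tcp_pos: [0.4456, -0.1685, 0.139]
orientation: [3.139, 0.0, 0.119]
force: [0.3, -7.3, -4.9]
opening: 0.0211
grasp_force: 4.0
[-0.06044385  0.03139378] [-0.87864387 -8.10242185 -4.54817798]
```

View pics/w3.png

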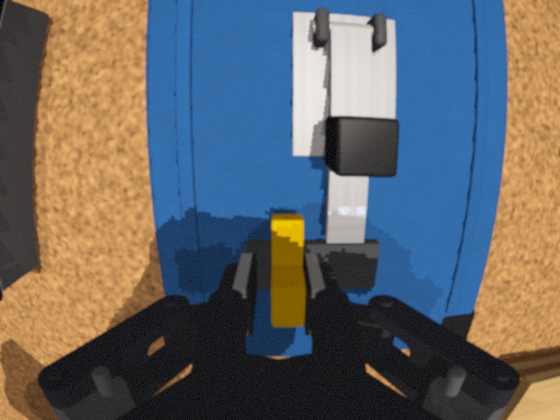

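The tab is at its stop: force is rising, the position has stalled, and the tab at (288,270) is well clear of the lever tip at (347,240). I back off, rise and go over the block at (362,146).

```bash
python3 -m creep '[[[0,0.0037,0,0,0.5],[0,0.0037,0,0,0.2],[0,0.0037,0,0,0.1],[0,0.0037,-0.02,0,0.1],[0,0.0037,-0.04,0,0],[0,0.0037,-0.06,0,0],[0,0.0037,-0.06,0,0],[0,0.0037,-0.06,0,0]]]';  python3 -c "
from h import *
print(shift(.003,0,.2))"
```

```text
time_s: 6.92
tcp_pos: [0.4465, -0.1706, 0.1999]
orientation: [3.141, -0.002, 0.12]
force: [1.0, 0.8, 0.1]
opening: 0.0425
grasp_force: 0.0
[ 0.0629  0.0293 -0.0001  0.0005]
```

```bash
python3 -m creep '[[[0.02,0.01,0,0,0],[0.04,0.02,0,0,0],[0.0629,0.0293,0,0,0],[0.0629,0.0293,0,0,0],[0.0629,0.0293,0,0,0],[0.0629,0.0293,0,0,0],[0.0629,0.0293,0,0,0],[0.0629,0.0293,0,0,0]]]'
python3 - <<'E'
from h import *
c=ctrl.calibration('wrist');im=ctrl.camera('wrist')[:,:,::-1].copy();cv2.imwrite('pics/w4.png',im);s=ctrl.get_state()
cv2.imwrite('pics/t4.png',ctrl.camera('top')[:,:,::-1])
print(tocase(s['tcp_pos']),shift(.003,0,.14))
for p in [(3,0,.144),(14,12,.144),(-8,-12,.144)]:
    X=np.r_[case(p[0]/1e3,p[1]/1e3),p[2]];q=c['R']@X+c['t'];r=np.hypot(q[0],q[1]);th=np.arctan2(r,q[2])
    print(p,c['cx']+c['fx']*th*q[0]/r,c['cy']+c['fy']*th*q[1]/r)
E
```

```text
time_s: 7.58
tcp_pos: [0.5107, -0.1918, 0.1987]
orientation: [-3.141, 0.001, 0.12]
force: [0.0, -0.4, -0.7]
opening: 0.0429
grasp_force: 0.0
[0.00156817 0.00031694] [ 0.0012  0.0001  0.059  -0.0001]
(3, 0, 0.144) 280.64237477550256 243.07763360203552
(14, 12, 0.144) 259.21646860938347 224.78953807596247
(-8, -12, 0.144) 301.1973222718199 260.48562163441915
```

View pics/w4.png

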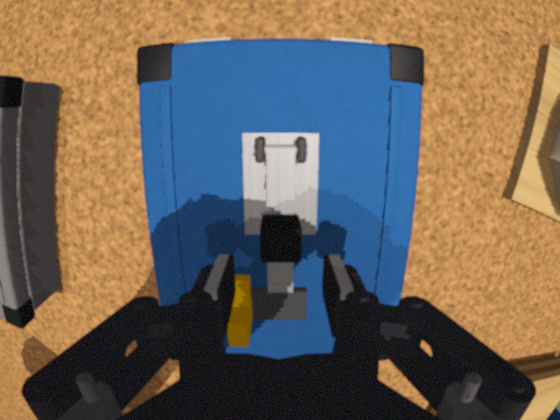

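The block at (280,238) is centred between the fingers, and the tab at (240,310) stayed off the latch. I descend and grip.

```bash
python3 -m creep '[[[0.0012,0,0.02,0,0],[0.0012,0,0.04,0,0],[0.0012,0,0.05,0,0],[0.0012,0,0.058,0,0],[0.0012,0,0.058,0,0.3],[0.0012,0,0.058,0,0.6],[0.0012,0,0.058,0,0.6],[0.0012,0,0.058,0,0.6]]]'; python3 -m creep '[[[0,0,0,0,0.7],[0,0,0,0,0.7],[0,0,0,0,0.7],[0,0,0,0,0.7],[0,0,0,0,0.7],[0,0,0,0,0.7],[0,0,0,0,0.7],[0,0,0,0,0.7]]]'; python3 -c "
from h import *
p=ctrl.get_state()['tcp_pos'];g=tocase(p);z=p[2]-.006
a=np.array([g[0]-.055,z-.111]);print(g,z)
for t in np.radians([5,10,15,20,30,40,50,60,66,70,71.6,73]):
    c,s=np.cos(t),np.sin(t);b=np.array([c*a[0]+s*a[1],-s*a[0]+c*a[1]]);print(round(np.degrees(t),1),np.round(b-a,4))
"
```

```text
time_s: 8.35
tcp_pos: [0.5125, -0.1926, 0.141]
orientation: [3.141, 0.001, 0.119]
force: [-1.8, -1.9, -5.4]
opening: 0.0231
grasp_force: 61.3
time_s: 9.02
tcp_pos: [0.5125, -0.1926, 0.141]
orientation: [3.141, 0.001, 0.119]
force: [-3.0, -4.8, -4.3]
opening: 0.0231
grasp_force: 61.4
[ 0.00308731 -0.0004597 ] 0.1350288125487939
5.0 [0.0023 0.0044]
10.0 [0.005  0.0086]
15.0 [0.008  0.0126]
20.0 [0.0113 0.0163]
30.0 [0.019  0.0227]
40.0 [0.0276 0.0277]
50.0 [0.037  0.0312]
60.0 [0.0468 0.0329]
66.0 [0.0527 0.0332]
70.0 [0.0567 0.033 ]
71.6 [0.0583 0.0328]
73.0 [0.0597 0.0326]
```

```bash
python3 -m creep '[[[0.0011,0,-0.0022,0,0.7],[0.0023,0,-0.0044,0,0.7],[0.0036,0,-0.0065,0,0.7],[0.005,0,-0.0086,0,0.7],[0.0065,0,-0.0106,0,0.7],[0.008,0,-0.0126,0,0.7],[0.0113,0,-0.0163,0,0.7],[0.0113,0,-0.0163,0,0.7]]]'; python3 -c "
from h import *
s=ctrl.get_state();print(tocase(s['tcp_pos']),s['tcp_pos'][2]-.006,s['ft_torque'])"
```

```text
time_s: 9.68
tcp_pos: [0.5226, -0.1914, 0.1561]
orientation: [3.141, 0.005, 0.119]
force: [-4.4, -5.7, -8.9]
opening: 0.0233
grasp_force: 59.8
[ 0.01317603 -0.00049035] 0.1500937733548268 [-1.20114971  1.26536252 -0.09046018]
```

```bash
python3 -m creep '[[[0.0038,0,-0.0034,0,0.7],[0.0077,0,-0.0064,0,0.7],[0.012,0,-0.009,0,0.7],[0.0163,0,-0.0114,0,0.7],[0.021,0,-0.0133,0,0.7],[0.0257,0,-0.0149,0,0.7],[0.0257,0,-0.0149,0,0.7],[0.0257,0,-0.0149,0,0.7]]]'; python3 -c "
from h import *
s=ctrl.get_state();print(tocase(s['tcp_pos']),s['tcp_pos'][2]-.006,s['ft_torque'])"
```

```text
time_s: 10.35
tcp_pos: [0.5467, -0.1885, 0.1711]
orientation: [3.14, 0.007, 0.119]
force: [-7.5, -5.9, -4.4]
opening: 0.0229
grasp_force: 59.8
[ 0.0374859 -0.0004787] 0.1651322748313446 [-1.27052578  2.15162062  0.11066183]
```

```bash
python3 -m creep '[[[0.0049,0,-0.001,0,0.7],[0.0098,0,-0.0017,0,0.7],[0.0157,0,-0.002,0,0.7],[0.0197,0,-0.0018,0,0.7],[0.0227,0,-0.0014,0,0.7],[0.0227,0,-0.0014,0,0.7],[0.0227,0,-0.0014,0,0.7],[0.0227,0,-0.0014,0,0.7]]]'; python3 -c "
from h import *
s=ctrl.get_state();print(tocase(s['tcp_pos']),s['tcp_pos'][2]-.006,s['ft_torque'])"; python3 -m creep '[[[0.001,0,0.0001,0,0.7],[0.002,0,0.0002,0,0.7],[0.003,0,0.0003,0,0.7],[0.003,0,0.0003,0,0.7],[0.003,0,0.0003,0,0.7],[0.003,0,0.0003,0,0.7],[0.003,0,0.0003,0,0.7],[0.003,0,0.0003,0,0.7]]]'
python3 - <<'E'
from h import *
s=ctrl.get_state();print(tocase(s['tcp_pos']),s['tcp_pos'][2]-.006,s['ft_torque'])
E
```

```text
time_s: 11.02
tcp_pos: [0.5699, -0.1857, 0.1735]
orientation: [3.14, 0.005, 0.119]
force: [-8.4, -4.5, -0.4]
opening: 0.0228
grasp_force: 58.7
[ 0.06089041 -0.00049808] 0.16748816226138707 [-0.9523309   2.04726222  0.18565878]
time_s: 11.68
tcp_pos: [0.5724, -0.1855, 0.1732]
orientation: [3.14, 0.006, 0.118]
force: [-9.9, -4.6, 1.0]
opening: 0.0225
grasp_force: 58.8
[ 0.06332846 -0.00057348] 0.16724102077973707 [-1.02272072  2.40282872 -0.05708551]
```

```bash
python3 -m creep '[[[0.001,0,0.0001,0,0.7],[0.002,0,0.0003,0,0.7],[0.003,0,0.0005,0,0.7],[0.003,0,0.0005,0,0.7],[0.003,0,0.0005,0,0.7],[0.003,0,0.0005,0,0.7],[0.003,0,0.0005,0,0.7],[0.003,0,0.0005,0,0.7]]]'
python3 - <<'E'
from h import *
s=ctrl.get_state();print(tocase(s['tcp_pos']),s['tcp_pos'][2]-.006,s['ft_torque'])
a=np.vstack([ctrl.camera('wrist'),])[:,:,::-1];b=ctrl.camera('scene')[:,:,::-1]
b=cv2.resize(b[120:260,150:280],None,fx=3,fy=3,interpolation=cv2.INTER_CUBIC)
o=np.zeros((420,560+b.shape[1],3),np.uint8);o[:,:560]=a;o[:b.shape[0],560:]=b
cv2.imwrite('pics/m5.png',cv2.resize(o,None,fx=.82,fy=.82))
E
```

```text
time_s: 12.35
tcp_pos: [0.5755, -0.1851, 0.1729]
orientation: [3.14, 0.006, 0.119]
force: [-8.7, -5.1, 1.8]
opening: 0.0228
grasp_force: 58.8
[ 0.0664626  -0.00056602] 0.1668840062722255 [-1.05109711  2.39328906  0.05965607]
```

View pics/m5.png

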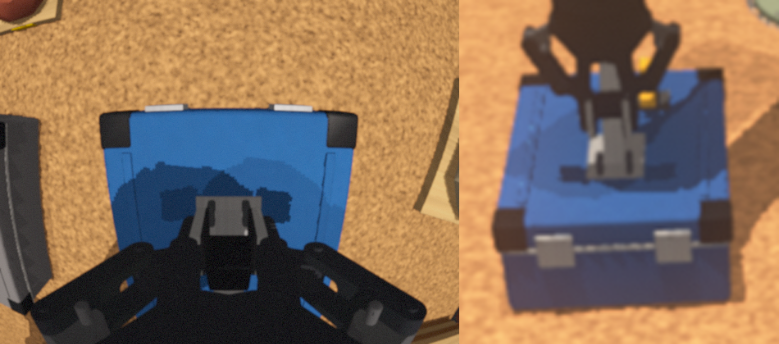

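The lever stands up between the fingers and the block is still gripped, at (230,255) in the left view. Force is still flat, so I keep going to the stop.

```bash
python3 -m creep '[[[0.001,0,0.0002,0,0.7],[0.002,0,0.0004,0,0.7],[0.003,0,0.0006,0,0.7],[0.003,0,0.0006,0,0.7],[0.003,0,0.0006,0,0.7],[0.003,0,0.0006,0,0.7],[0.003,0,0.0006,0,0.7],[0.003,0,0.0006,0,0.7]]]';python3 -m creep '[[[0.001,0,0.0002,0,0.7],[0.002,0,0.0005,0,0.7],[0.003,0,0.0007,0,0.7],[0.003,0,0.0007,0,0.7],[0.003,0,0.0007,0,0.7],[0.003,0,0.0007,0,0.7],[0.003,0,0.0007,0,0.7],[0.003,0,0.0007,0,0.7]]]'
```

```text
time_s: 13.12
tcp_pos: [0.5786, -0.1847, 0.1723]
orientation: [3.14, 0.005, 0.119]
force: [-8.6, -4.8, 1.4]
opening: 0.0227
grasp_force: 58.6
time_s: 13.78
tcp_pos: [0.5818, -0.1843, 0.1716]
orientation: [3.14, 0.005, 0.119]
force: [-8.4, -5.1, 1.0]
opening: 0.0226
grasp_force: 58.6
```

```bash
python3 -m creep '[[[0,0,0,0,0.3],[0,0,0,0,0],[0,0,0,0,-0.2],[0,0,0,0,-0.2],[0,0,-0.02,0,-0.2],[0,0,-0.05,0,-0.2],[0,0,-0.085,0,-0.2],[0,0,-0.085,0,-0.2]]]'
python3 - <<'E'
from h import *
s=ctrl.get_state();print(tocase(s['tcp_pos']),s['force'])
a=ctrl.camera('wrist')[:,:,::-1];b=ctrl.camera('scene')[:,:,::-1];t=ctrl.camera('top')[:,:,::-1]
for n,i in('w6',a),('s6',b),('t6',t):cv2.imwrite(f'pics/{n}.png',i)
b=cv2.resize(b[110:250,150:280],(520,560),interpolation=cv2.INTER_CUBIC)
o=np.zeros((600,800,3),np.uint8);o[:560,:520]=b
o[:210,520:]=cv2.resize(a,(280,210));o[210:510,520:]=cv2.resize(t[210:300,325:409],(280,300))
cv2.imwrite('pics/m6.png',o)
E
```

```text
time_s: 14.45
tcp_pos: [0.5877, -0.1846, 0.2639]
orientation: [3.136, -0.01, 0.12]
force: [0.9, -0.4, 0.6]
opening: 0.0511
grasp_force: 0.0
[ 0.07865041 -0.00151774] [ 0.90736664 -0.4411055   0.55023667]
```

View pics/m6.png

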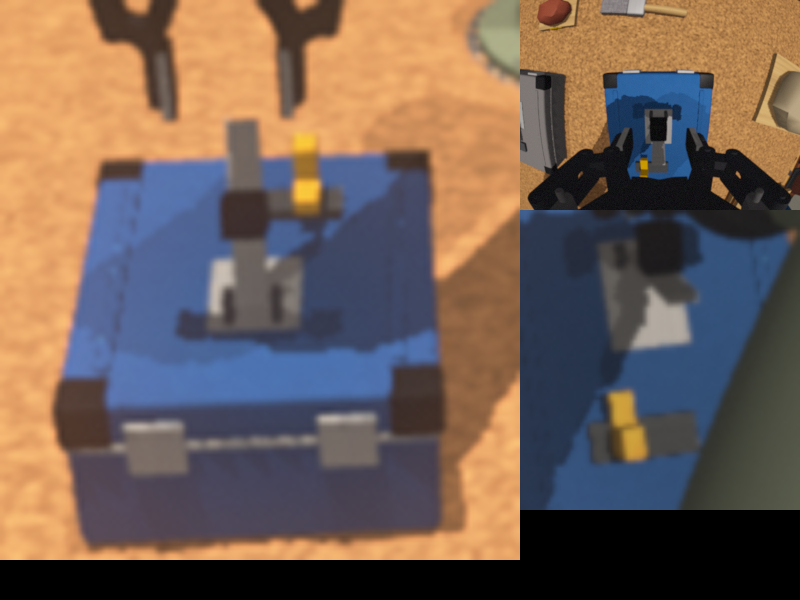

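In the scene crop the lever stands up, its tip at (242,122) and block at (245,215). The yellow tab is off to the side at the end of its guide. I work out the lever angle from where its tip appears in the top view at about (373.6,233.4) and the wrist view at about (276,338).

Run:
```python
from h import *
def proj(c,X,f):
    q=c['R']@X+c['t'];x=q[:2]/q[2]
    if f:
        r=np.hypot(*q[:2]);x=q[:2]/r*np.arctan2(r,q[2])
    return np.round([c['cx']+c['fx']*x[0],c['cy']+c['fy']*x[1]],1)
W,T,S=[ctrl.calibration(n) for n in('wrist','top','scene')]
for d in(45,50,55,60,65,68,71.6):
    t=np.radians(d);o=[d]
    for a in((-.100,.0),(-.052,.033)):
        x=a[0]*np.cos(t)+a[1]*np.sin(t);z=-a[0]*np.sin(t)+a[1]*np.cos(t)
        X=np.r_[case(.055+x,0),.111+z]
        o+=[proj(W,X,1),proj(T,X,0),proj(S,X,0)]
    print(*o)
a=cv2.imread('pics/w6.png')[200:380,200:360];t=cv2.imread('pics/t6.png')[205:255,335:395]
o=np.zeros((600,800,3),np.uint8);o[:540,:480]=cv2.resize(a,None,fx=3,fy=3);o[:250,500:800]=cv2.resize(t,None,fx=5,fy=5,interpolation=cv2.INTER_CUBIC)
cv2.imwrite('pics/m7.png',o)
```

```text
45 [279.3 346.8] [374.3 255.3] [212.  141.2] [279.4 274.2] [368.6 226.4] [211.3 158.5]
50 [279.4 345.3] [374.5 251.9] [211.6 140.2] [279.4 268. ] [368.3 223.7] [211.1 159.3]
55 [279.4 342.6] [374.5 248.3] [211.3 139.6] [279.4 261.3] [368. 221.] [211.  160.4]
60 [279.4 338.7] [374.5 244.4] [211.  139.2] [279.4 254.1] [367.6 218.4] [210.9 161.7]
65 [279.5 333.4] [374.4 240.3] [210.7 139.3] [279.4 246.6] [367.1 215.7] [210.8 163.2]
68 [279.5 329.6] [374.3 237.7] [210.5 139.5] [279.4 241.9] [366.8 214.2] [210.8 164.2]
71.6 [279.5 324.3] [374.1 234.6] [210.3 139.9] [279.4 236.2] [366.5 212.3] [210.7 165.5]
```

View pics/m7.png

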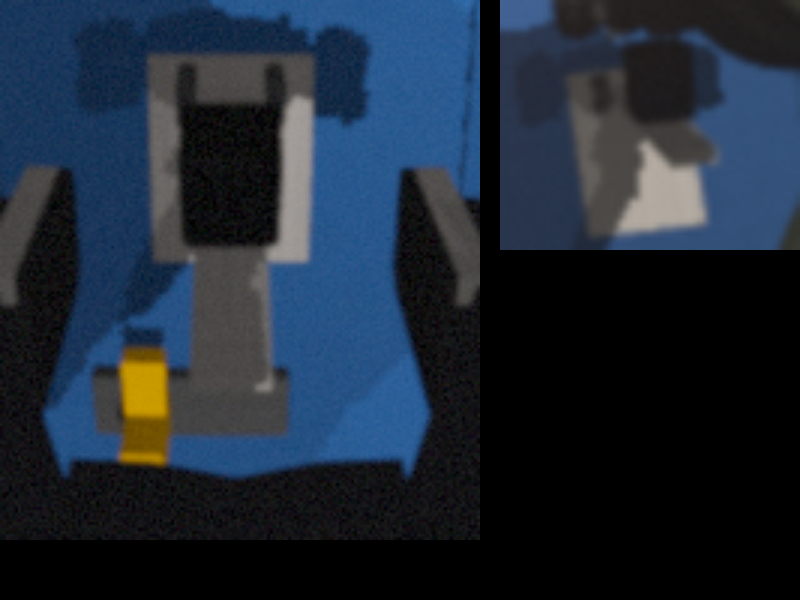

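By wrist (tip v≈329) and top (v≈236.5), the lever is at about 68–71°, at or near the stop. To be sure, I nudge it with shut fingers from the −x side, near its tip, until the force shows the stop.

```bash
python3 -m creep '[[[-0.035,-0.0015,0,0,0.2],[-0.07,-0.0015,0,0,0.6],[-0.1,-0.0015,0,0,1],[-0.1,-0.0015,0.02,0,1],[-0.1,-0.0015,0.05,0,1],[-0.1,-0.0015,0.05,0,1],[-0.1,-0.0015,0.05,0,1],[-0.1,-0.0015,0.05,0,1]]]'; python3 -m creep '[[[0.006,0,0,0,1],[0.012,0,0,0,1],[0.018,0,0,0,1],[0.021,0,0,0,1],[0.024,0,0,0,1],[0.027,0,0,0,1],[0.028,0,0,0,1],[0.028,0,0,0,1]]]'; python3 -c "
from h import *
s=ctrl.get_state();print(tocase(s['tcp_pos']))"
```

```text
time_s: 15.27
tcp_pos: [0.4848, -0.194, 0.2066]
orientation: [-3.141, 0.001, 0.12]
force: [-0.1, -0.0, 0.3]
opening: 0.0001
grasp_force: 0.0
time_s: 15.93
tcp_pos: [0.5127, -0.1907, 0.2064]
orientation: [-3.142, 0.0, 0.12]
force: [-0.3, -0.6, -0.1]
opening: -0.0003
grasp_force: 0.0
[0.0034558  0.00139175]
```

```bash
python3 -m creep '[[[0.001,0,0,0,1],[0.002,0,0,0,1],[0.003,0,0,0,1],[0.004,0,0,0,1],[0.005,0,0,0,1],[0.006,0,0,0,1],[0.006,0,0,0,1],[0.006,0,0,0,1]]]'; python3 -m creep '[[[0.001,0,0,0,1],[0.002,0,0,0,1],[0.003,0,0,0,1],[0.004,0,0,0,1],[0.004,0,0,0,1],[0.004,0,0,0,1],[0.004,0,0,0,1],[0.004,0,0,0,1]]]'
```

```text
time_s: 16.6
tcp_pos: [0.5181, -0.1901, 0.2065]
orientation: [3.141, 0.001, 0.12]
force: [-2.6, -0.8, 2.0]
opening: -0.0002
grasp_force: 1.5
time_s: 17.27
tcp_pos: [0.5189, -0.19, 0.2065]
orientation: [3.141, 0.007, 0.119]
force: [-14.8, -1.5, 8.8]
opening: 0.0
grasp_force: 7.0
```

Force climbed to 15 N with almost no movement, while the lever itself needs under 3 N, so it is at its stop. I back away and withdraw upward.

```bash
python3 -m creep '[[[-0.01,0,0,0,1],[-0.03,0,0,0,1],[-0.04,0,-0.03,0,1],[-0.05,0,-0.06,0,1],[-0.05,0,-0.09,0,1],[-0.05,0,-0.1,0,1],[-0.05,0,-0.1,0,1],[-0.05,0,-0.1,0,1]]]'
python3 - <<'E'
from h import *
c=ctrl.calibration('top');b=ctrl.camera('scene')[:,:,::-1];cv2.imwrite('pics/s8.png',b)
a=cv2.imread('pics/s6.png')
for i in(a,b):
    H=cv2.cvtColor(i,cv2.COLOR_BGR2HSV);y=(H[...,0]>18)&(H[...,0]<35)&(H[...,1]>180)&(H[...,2]>120);y[:135]=0;y[180:]=0;y[:,:205]=0;y[:,260:]=0
    print(blob(y))
d=cv2.absdiff(a,b).max(2)[135:200,200:240];print('changed px around lever',(d>40).sum())
s=ctrl.get_state();print(s['force'],s['dq'].round(3) if hasattr(s['dq'],'round') else s['dq'],s['time_s'])
E
```

```text
time_s: 17.93
tcp_pos: [0.4733, -0.1956, 0.3063]
orientation: [3.141, -0.002, 0.12]
force: [0.5, -0.4, -1.2]
opening: 0.0004
grasp_force: 0.0
[((np.int32(224), np.int32(144), np.int32(5), np.int32(4), np.int32(18)), (np.float64(225.8), np.float64(145.5))), ((np.int32(224), np.int32(155), np.int32(6), np.int32(6), np.int32(28)), (np.float64(226.1), np.float64(157.4)))]
[]
changed px around lever 950
[-0.09941777  0.64204021  0.6608946 ] [-0.     0.017 -0.018  0.005 -0.003  0.001] 17.9833
```

Run:
```python
from h import *
for n in('s6','s8'):
    i=cv2.imread(f'pics/{n}.png');H=cv2.cvtColor(i,cv2.COLOR_BGR2HSV)
    y=(H[...,0]>17)&(H[...,0]<35)&(H[...,1]>200)&(H[...,2]>50);y[:135]=0;y[180:]=0;y[:,:215]=0;y[:,250:]=0
    print(n,blob(y))
    k=(H[...,1]<70);k[:130]=0;k[200:]=0;k[:,:203]=0;k[:,219:]=0
    print(blob(k), i[136:170:3,210].tolist())
```

```text
s6 []
[((np.int32(203), np.int32(141), np.int32(16), np.int32(53), np.int32(604)), (np.float64(210.8), np.float64(171.0)))] [[104, 165, 232], [103, 149, 209], [94, 101, 113], [94, 102, 114], [95, 102, 114], [94, 101, 113], [95, 102, 113], [72, 78, 90], [44, 47, 63], [46, 49, 63], [45, 47, 60], [59, 61, 72]]
s8 []
[((np.int32(203), np.int32(141), np.int32(16), np.int32(52), np.int32(656)), (np.float64(210.6), np.float64(169.3)))] [[101, 159, 228], [130, 175, 228], [134, 143, 156], [135, 144, 157], [132, 143, 154], [135, 145, 156], [136, 146, 157], [108, 116, 126], [62, 66, 79], [50, 52, 66], [50, 52, 65], [54, 54, 66]]
```

Run:
```python
from h import *
for n in('s6','s8'):
    i=cv2.imread(f'pics/{n}.png').astype(int)
    y=(i[...,1]-i[...,0]>70)&(i[...,2]-i[...,0]>90);y[:146]=0;y[175:]=0;y[:,:218]=0;y[:,235:]=0
    print(n,blob(y))
```

```text
s6 [((np.int32(222), np.int32(146), np.int32(8), np.int32(4), np.int32(19)), (np.float64(225.5), np.float64(146.9))), ((np.int32(223), np.int32(154), np.int32(7), np.int32(8), np.int32(42)), (np.float64(226.2), np.float64(157.2)))]
s8 [((np.int32(224), np.int32(158), np.int32(5), np.int32(2), np.int32(9)), (np.float64(226.2), np.float64(158.4)))]
```

The lever and tab are unchanged (same pixels, only the lighting differs) and the robot touches nothing.

```bash
python3 -c "
from plant import ctrl
print(ctrl.close_job())"
```

```text
the job is handed in; nothing more can be done
None
```

I unlatched the blue case and handed the job in at about 18 s: the yellow tab slid to its end stop, then the lever was raised to its stop and released. The arm is clear, and the grey case and specimen were never approached.

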